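Strip a gear unit into its parts tray

TASK

Strip this gear unit for inspection: swing the steel tab clear of the glass cover, then lift the cover out by its finger grip and lay it flat and square in the middle of the black rubber mat, long side along long side. Then take the three gears off the shaft one by one, from the top, and seat each one flat in the nest of its own size in the parts tray. Set everything down, do not drop it.

Things in the scene. Friction and masses are not known exactly. Their poses are not given: they have to be found in the camera images.
- gear_case: Fixed aluminium gear case; origin on the bench under its shaft, z up. 116 mm deep (x), 160 long (y), plus a tab pad in the middle of the +y end (to y 101 mm). Rim 49 mm high; cavity 90 x 140 mm, floor at 5 mm: fingers fit beside the gears only along y. Upright shaft 13 mm thick, end at 43 mm, carries three gears. Feet and a stub shaft stick out low at the long sides.
- tab (a joint): Swing tab's angle, rad, counter-clockwise from above, -1.6 to 1.6; stays put, about 1 N at its end turns it. Upright pivot at x 0, y +89 mm of the case. At 0 it points to the case's -y, 14 mm over the glass. 10 mm wide, end 30 mm from pivot, 50.5 to 54.5 mm above the bench, upturned end up to 62 mm, screw head at the pivot up to 58 mm. Beyond 1.2 either way it is clear of the glass.
- cover_grip (a point): Clear glass cover, 96 x 146 x 4 mm (x, y, z), 0.12 kg give or take a third, lying in the case's rim with 2 mm play, its top level with the rim. A dark steel finger grip stands on its middle: a bar 28 mm long (x), 12 mm thick (y), 22 mm high. The point lies in the grip 15 mm above the underside of the glass, 11 mm below the grip's top; axes of the glass, z up.
- mat: Black rubber mat, fixed, 125 x 175 x 6 mm (x, y, z); origin under its centre, on the bench. (Beware: behind the work, from x = 0.585 m on, y -0.25 to 0.13 m, stands a storage box 175 mm high; gripper and load must stay in front of it or pass above it.)
- gear_small_mid (a point): The small steel spur gear, 34 mm across the teeth, 12 mm thick, with an 18 mm bore, loose on the shaft, on top of the stack. Mass 60 g, give or take a third. The point is its centre, half-way up; z up. To come off it must be lifted clear of the shaft end and the rim of the case.
- gear_medium_mid (a point): The medium steel spur gear, 46 mm across the teeth, 12 mm thick, with an 18 mm bore, loose on the shaft, in the middle of the stack. Mass 130 g, give or take a third. The point is its centre, half-way up; z up. To come off it must be lifted clear of the shaft end and the rim of the case.
- gear_large_mid (a point): The large steel spur gear, 60 mm across the teeth, 12 mm thick, with an 18 mm bore, loose on the shaft, at the bottom of the stack, on the floor of the case. Mass 230 g, give or take a third. The point is its centre, half-way up; z up. To come off it must be lifted clear of the shaft end and the rim of the case.
- nest_small: Nest of the small gear: fixed grey block 80 x 80 x 10 mm with a round recess 4 mm deep, floor 38 mm across, sides sloping out to 46 mm at the top. Origin under the block's centre, 2 mm above the bench, so recess floor at 6 mm and block top at 10 mm. The three nests stand in a row along y, 80 mm apart, in changing order, in a tray whose rim is lower than they are.
- nest_medium: Nest of the medium gear: fixed grey block 80 x 80 x 10 mm with a round recess 4 mm deep, floor 50 mm across, sides sloping out to 58 mm at the top. Origin under the block's centre, 2 mm above the bench, so recess floor at 6 mm and block top at 10 mm. The three nests stand in a row along y, 80 mm apart, in changing order, in a tray whose rim is lower than they are.
- nest_large: Nest of the large gear: fixed grey block 80 x 80 x 10 mm with a round recess 4 mm deep, floor 64 mm across, sides sloping out to 72 mm at the top. Origin under the block's centre, 2 mm above the bench, so recess floor at 6 mm and block top at 10 mm. The three nests stand in a row along y, 80 mm apart, in changing order, in a tray whose rim is lower than they are.

How it is judged:
On the way, in this order (a step that is already met when the one before it is completed fails the run):
1. the tab is turned clear of the glass while the cover still lies in the case ((value of joint tab above 1.2 rad or value of joint tab below -1.2 rad) and distance of cover_grip from where it was at the start of the episode below 0.01 m), for 0.1 s.
2. the cover lies on the mat (horizontal distance between cover_grip and mat below 0.02 m and z of cover_grip in the frame of mat below 0.024 m and angle between the y axis of cover_grip and the y axis of mat, either way round below 0.2 rad and angle between cover_grip's own z axis and vertical below 0.06 rad and linear speed of cover below 0.02 m/s), for 0.2 s.
3. the small gear is seated in its nest (horizontal distance between gear_small_mid and nest_small below 0.006 m and z of gear_small_mid in the frame of nest_small below 0.0145 m and angle between gear_small_mid's own z axis and vertical below 0.08 rad and linear speed of gear_small below 0.02 m/s), for 0.2 s.
4. the medium gear is seated in its nest (horizontal distance between gear_medium_mid and nest_medium below 0.006 m and z of gear_medium_mid in the frame of nest_medium below 0.0145 m and angle between gear_medium_mid's own z axis and vertical below 0.08 rad and linear speed of gear_medium below 0.02 m/s), for 0.2 s.
5. the large gear is seated in its nest (horizontal distance between gear_large_mid and nest_large below 0.006 m and z of gear_large_mid in the frame of nest_large below 0.0145 m and angle between gear_large_mid's own z axis and vertical below 0.08 rad and linear speed of gear_large below 0.02 m/s), for 0.2 s.
At the end, for the whole second after the job is handed in: Cover flat on the mat, its middle within 20 mm of the mat's and its long side within 11 degrees of the mat's; each gear flat on the recess floor of the nest of its own size (centre within 6 mm, less than 2.5 mm above seated height); all at rest (all of step 2 and all of step 3 and all of step 4 and all of step 5); the robot touches nothing.
It fails at once if the cover or a gear is dropped (falls freely by about 3 cm or more) ((linear speed of cover above 0.75 m/s and contact force between cover and the fingers below 0.05 N) or (linear speed of gear_small above 0.75 m/s and contact force between gear_small and the fingers below 0.05 N) or (linear speed of gear_medium above 0.75 m/s and contact force between gear_medium and the fingers below 0.05 N) or (linear speed of gear_large above 0.75 m/s and contact force between gear_large and the fingers below 0.05 N)).
It also fails if it takes over 131 s, if anything falls off the work surface, if the arm or the gripper's body presses on something with over 40 N, if the wrist force passes 120 N, or if a joint passes its speed limit or range.

ROBOT

A 6-joint arm with a two-finger parallel gripper is mounted at the origin on a cart in front of the work surface, level with it; the furniture and walls round the work are solid. World frame = base frame: x ahead of the robot, y to its left, z up, the work surface at z = 0. Lengths are in m, angles in rad, forces in N, time in s.
With the tool pointing down it reaches from about 0.35 to 0.975 m from the base axis. Payload 4.9 kg.
Tool frame: the origin (TCP) lies at the very end of the fingers, on their centre line; the grasp point (between the pads) lies 19 mm behind it; x points along the fingers, y is the direction in which the jaws open and shut, and the axes are right-handed (so a half turn about x gives the same grasp; the last joint's range is limited). The gripper opens to 85 mm and grips with 20 to 120 N. Pads are 22 mm wide; open, the fingers measure 114 mm over their backs; the gripper's body (76 mm by 85 mm) begins 54 mm behind the grasp point. The pads swing forward as they close: fully open they stand 13 mm farther back than shut.
Start: joints at [-1.299, 0.053, 1.613, -0, 1.476, -0.119], TCP at [0.238, -0.578, 0.231] pointing down, gripper open.
Joint ranges: [-3.01, 3.01], [-1.01, 2.22], [0.06, 2.58], [-1.02, 4.17], [0.09, 2.62], [-3.14, 3.14]. Speed limits (rad/s): [2.57, 2.57, 3.14, 3.14, 3.14, 3.14].

INTERFACE

Orientations are given as a unit quaternion [w, x, y, z].
In Python, from plant import manip gives the robot as it stands.
- The arm moves only by the tool play_rows, never from a script. Its argument "plan" is a list of rows, each a list of 5 numbers: the shift along the tool's x, y, z in mm, then the turn about the tool's x in rad, then the closure, from -1 (fully open) to 1 (shut). A call has 1 to 8 rows; each row is the pose to reach, as a shift and turn from the pose commanded when the call began, along the tool's axes at that moment; what a row does not reach only later rows make up. A row lasts 1/8 s, in which the tool goes at most 62.5 mm and 10.7 degrees, less where a joint would pass 70% of its speed; a pose out of reach is approached as far as the arm can. A call with a gripper value outside its range is refused whole. The fingers move at their own pace and stop on an object; the grip force is fixed at half the most. Time passes only in rows, so rows that repeat a pose let the fingers close. It gives the time, the measured TCP pose, the force and the opening at its end, in the units of the state.
- manip.state(): the state, without advancing time (a new reading comes with each control period).
- manip.grab_frame(name): name is "side" or "top"; returns a dict with "img" (420x560x3 uint8, red, green, blue), "range_z" (420x560 float32, m along the optical axis (not along the pixel's ray), 0 where there is no reading), "fx", "fy", "cx", "cy" (pixels), "origin" and "rotation" of the camera in the world. Camera axes: x right, y up, looking along -z (the intrinsics and any distortion apply to the point x, -y, -z); pixel columns grow to the right and rows downward; lengths in m; the calibration is good to about 2 mm. A picture is of the moment at which its call begins.
- manip.job_done(): hands the job in, once; it reports no verdict.
The state is a dict: "time": time; "joint_pos": joint angles; "joint_vel": joint speeds; "joint_efforts": joint torques, N m; "tool_pos": TCP position; "tool_rot": TCP orientation; "contact_force": force on the tool from outside, world axes, zero at the start; "ft_torque": the same for the moment, N m; "gripper_width": opening from 0.0 (shut) to 1.0 (fully open).
Only numpy, scipy, OpenCV 4.12 (cv2) and the standard library are available. Lean on these libraries where they do the work, as an engineer would, in place of code of your own. Each camera call takes 0.05 s, during which the arm holds its last target. There are 200 camera calls.

## Working session

There is one attempt and no reset: what is moved stays moved. The work goes in short steps, Python scripts to look and compute and a tool call to move; the robot and the scene stay as the last step left them, time stands still between calls to the robot, and variables do not carry over. Pictures are saved under pics/ and viewed, about 12 in all and at most 16, crops included, and the job is handed in when it is done.

Besides the shell and the picture viewer there is one more tool, called after "Request:" as name(argument=value, ...) on one line, values as JSON. play_rows: Moves the arm, as the interface text tells. Its arguments: {"type":"object","properties":{"plan":{"type":"array"}},"required":["plan"]}

```bash
mkdir -p pics && cat > h.py <<'E'
import numpy as np, cv2
from plant import manip
def grab(n,save=None):
    f=manip.grab_frame(n)
    if save: cv2.imwrite('pics/'+save,f['img'][:,:,::-1])
    np.savez('last_'+n+'.npz',**f)
    return f
def load(n): return dict(np.load('last_'+n+'.npz',allow_pickle=True))
def ray(f,u,v):
    d=np.stack([(np.asarray(u,float)-f['cx'])/f['fx'],-(np.asarray(v,float)-f['cy'])/f['fy'],-np.ones_like(np.asarray(u,float))],-1)
    return d@np.asarray(f['rotation']).T   # scaled so depth=1
def onplane(f,u,v,z):
    d=ray(f,u,v); o=np.asarray(f['origin']); t=(z-o[2])/d[...,2]
    return o+t[...,None]*d
def cloud(f):
    v,u=np.mgrid[0:420,0:560]; d=ray(f,u,v)
    return np.asarray(f['origin'])+d*f['range_z'][...,None]
E
python3 - <<'E'
from h import *
for n in('top','side'):
    f=grab(n,n+'0.png'); print(n,f.keys(),f['fx'],f['fy'],f['cx'],f['cy'],f['origin'],np.round(f['rotation'],3))
print(manip.state())
E
```

```text
top dict_keys(['img', 'range_z', 'fx', 'fy', 'cx', 'cy', 'origin', 'rotation']) 396.1140268617458 396.1140268617458 283.35895179959437 206.78378066105012 [0.33453353 0.05315337 0.97120312] [ 0.71   0.047 -0.037 -0.702]
side dict_keys(['img', 'range_z', 'fx', 'fy', 'cx', 'cy', 'origin', 'rotation']) 411.4361684889309 411.4361684889309 285.0901054981822 214.74611890061468 [ 0.3749772  -0.71090567  0.570612  ] [ 0.877  0.477 -0.028 -0.049]
{'time': 0.1, 'joint_pos': array([-1.29899875e+00,  5.33024540e-02,  1.61413106e+00,  3.62561053e-06,
        1.47598978e+00, -1.19011640e-01]), 'joint_vel': array([ 0.00085225, -0.00246513, -0.00231208, -0.00028956, -0.00038366,
        0.00066613]), 'joint_efforts': array([ 2.77374471e-05, -3.94901204e+01, -3.71364069e+01, -2.51334143e-05,
        3.88001004e-03,  2.69553681e-05]), 'tool_pos': array([ 0.23793149, -0.57734481,  0.23019406]), 'tool_rot': array([-0.13664868, -0.69360158, -0.13793956,  0.69369782]), 'contact_force': array([-0.06071058,  0.05042473, -0.21076637]), 'ft_torque': array([-0.00350891,  0.0005504 , -0.02579994]), 'gripper_width': 0.9994433166224387}
```

View pics/top0.png

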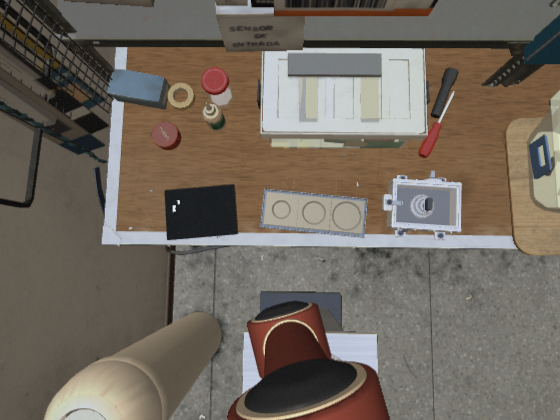

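View pics/side0.png

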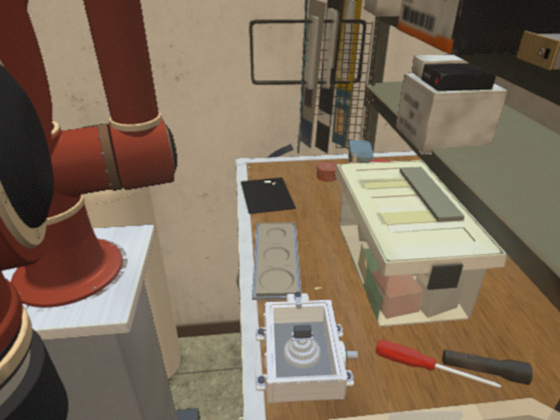

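The pictures show, in the top view, the mat (165–238, 186–238), tray (262–367, 190–236; the nests run small, medium, large from left to right) and case (385–460, 175–240, tab pad at the left). The side view shows the same case at (262–345, 300–395). The rotation is a quaternion, so I'll convert it and then measure.

```bash
sed -i "s|^def load|from scipy.spatial.transform import Rotation as Rn\ndef load|; s|@np.asarray(f\['rotation'\]).T|@Rn.from_quat(np.roll(f['rotation'],-1)).as_matrix().T|" h.py && python3 - <<'E'
from h import *
f=load('top'); P=cloud(f)
im=f['img']
for u,v in [(150,180),(200,210),(281,210),(314,212),(347,215),(424,205),(395,180),(388,203),(430,140),(345,70)]:
    print((u,v),im[v,u],np.round(P[v,u],3))
g=im.astype(int).max(2)
# mat
m=((g<50)&(abs(P[...,2]-.006)<.012)).astype(np.uint8); m[:,:150]=0; m[:,250:]=0; m[:180]=0; m[245:]=0
m=cv2.morphologyEx(m,cv2.MORPH_CLOSE,np.ones((9,9)))
c=max(cv2.findContours(m,0,2)[0],key=cv2.contourArea)[:,0]
q=onplane(f,c[:,0],c[:,1],.006)
print('mat',cv2.minAreaRect((q[:,:2]*1000).astype(np.float32)))
a=cv2.resize(im[165:250,375:475],None,fx=8,fy=8,interpolation=cv2.INTER_CUBIC)[:600,:800]
cv2.imwrite('pics/case_top.png',a[:,:,::-1])
b=cv2.resize(im[180:245,255:375],None,fx=6.5,fy=6.5,interpolation=cv2.INTER_CUBIC)[:600,:800]
cv2.imwrite('pics/tray_top.png',b[:,:,::-1])
E
```

```text
(150, 180) [123  97  73] [ 0.516  0.402 -0.002]
(200, 210) [26 27 30] [0.44  0.271 0.007]
(281, 210) [176 170 154] [0.442 0.072 0.008]
(314, 212) [173 168 154] [ 0.438 -0.009  0.004]
(347, 215) [169 164 150] [ 0.432 -0.089  0.004]
(424, 205) [147 157 178] [ 0.452 -0.262  0.051]
(395, 180) [196 204 221] [ 0.511 -0.197  0.048]
(388, 203) [72 75 86] [ 0.455 -0.177  0.056]
(430, 140) [147  68  67] [ 0.617 -0.292  0.021]
(345, 70) [123 127 128] [ 0.722 -0.063  0.174]
mat ((436.5322265625, 270.13299560546875), (121.56982421875, 172.29226684570312), 5.555377960205078)
```

View pics/case_top.png

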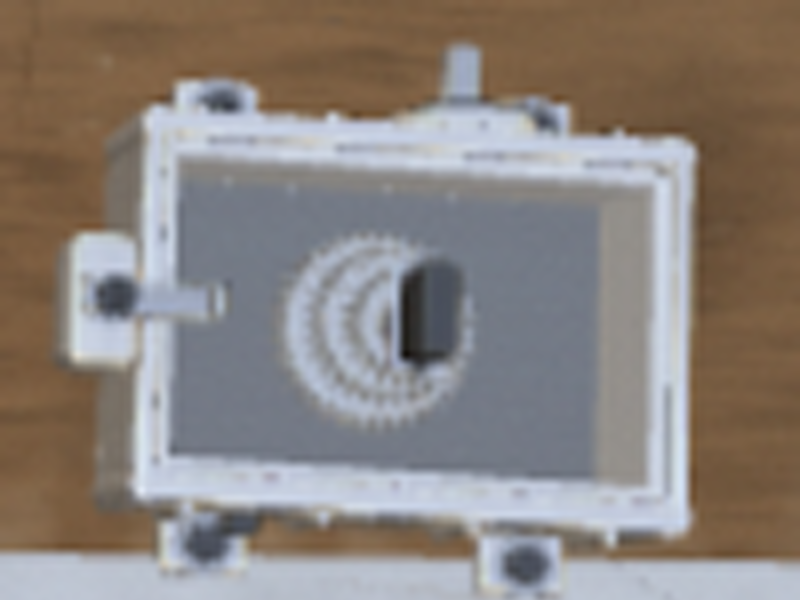

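View pics/tray_top.png

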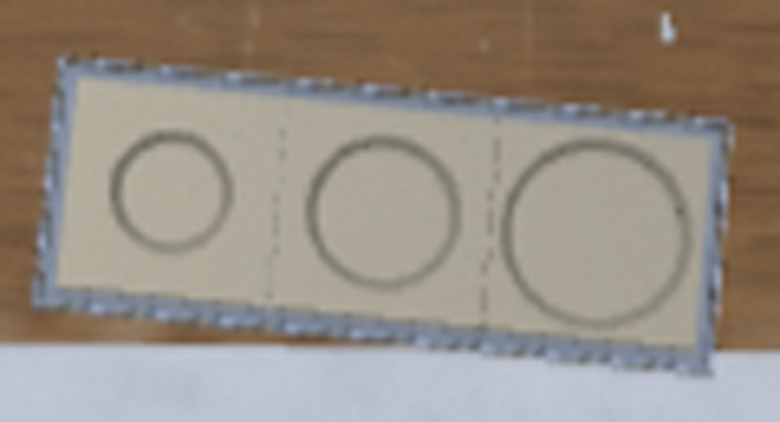

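The case crop shows the tab pivot at crop (115, 295), pointing right over the glass, and the grip at (430, 310). In the tray crop the recess rings are centred at (171, 191), (383, 212) and (597, 234). Now I'll measure with masks.

```bash
cat >> h.py <<'E'
def toolR(q=None):
    q=manip.state()['tool_rot'] if q is None else q
    return Rn.from_quat(np.roll(q,-1)).as_matrix()
def go(*pts,yaw=None,p=None):
    "rows (mm in tool axes, turn) to world points; yaw = direction of the jaw axis, mod pi"
    s=manip.state(); R=toolR(s['tool_rot']); p=s['tool_pos'] if p is None else p
    y=np.arctan2(R[1,1],R[0,1]); turn=0
    if yaw is not None:
        turn=-((yaw-y+np.pi/2)%np.pi-np.pi/2)   # tool x points down
    print('t',round(s['time'],2),'tcp',np.round(s['tool_pos'],4),'jaw yaw',round(y,3),'down',np.round(R[:,0],3),'F',np.round(s['contact_force'],1),'w',round(s['gripper_width'],3))
    for q in pts: print('  ->',np.round(q,4),'shift',np.round((np.array(q)-p)@R*1000,1),'turn',round(turn,3))
E
python3 - <<'E'
from h import *
f=load('top'); P=cloud(f); im=f['img'].astype(int); Z=P[...,2]
def rect(m,z,box,name):
    u0,v0,u1,v1=box; k=np.zeros(m.shape,np.uint8); k[v0:v1,u0:u1]=m[v0:v1,u0:u1]
    k=cv2.morphologyEx(k,cv2.MORPH_CLOSE,np.ones((5,5)))
    c=max(cv2.findContours(k,0,1)[0],key=cv2.contourArea)[:,0]
    q=onplane(f,c[:,0],c[:,1],z)[:,:2]*1000
    r=cv2.minAreaRect(q.astype(np.float32)); print(name,r); return r
rect((im[...,0]-im[...,2]>5)&(im.min(2)>125),.010,(255,180,375,245),'tray blocks')
L=lambda pts,s,o,z:np.round(onplane(f,*(((np.array(pts,float)+.5)/s-.5+np.array(o)).T),z),4)
print('nests',L([(171,191),(383,212),(597,234)],6.5,(255,180),.010))
c=L([(148,112),(690,150),(685,530),(138,497)],8,(375,165),.049); print('case corners',c,'mean',c.mean(0))
e=(c[0]-c[1]+c[3]-c[2]); print('yaw of y axis-90', np.degrees(np.arctan2(e[1],e[0]))-90, np.linalg.norm(e)/2)
e=(c[0]-c[3]+c[1]-c[2]); print('yaw of x axis', np.degrees(np.arctan2(e[1],e[0])), np.linalg.norm(e)/2)
print('grip top',L([(437,305)],8,(375,165),.071),'pivot',L([(115,295)],8,(375,165),.058),'tab end',L([(220,300)],8,(375,165),.062))
# side view
f=load('side'); P=cloud(f); im=f['img'].astype(int)
rect((im[...,0]-im[...,2]>5)&(im.min(2)>110)&(P[...,2]>.003),.010,(250,215,302,302),'tray side')
k=(im.max(2)<75); 
rect(k,.006,(235,170,305,218),'mat side')
go((.44,-.26,.2),yaw=np.pi/2)
a=cv2.resize(f['img'][285:410,245:375],None,fx=4.6,fy=4.6,interpolation=cv2.INTER_CUBIC)
cv2.imwrite('pics/case_side.png',a[:,:,::-1])
E
```

```text
tray blocks ((429.4444274902344, -10.420989990234375), (246.7094268798828, 93.24519348144531), 84.87287139892578)
nests [[ 0.4443  0.0725  0.01  ]
 [ 0.4371 -0.0071  0.01  ]
 [ 0.4296 -0.0871  0.01  ]]
case corners [[ 0.5145 -0.1918  0.049 ]
 [ 0.5046 -0.3501  0.049 ]
 [ 0.393  -0.344   0.049 ]
 [ 0.4009 -0.1865  0.049 ]] mean [ 0.45325 -0.2681   0.049  ]
yaw of y axis-90 -3.2260509694638984 0.1581506244059757
yaw of x axis -2.8979343402708215 0.1127441794506484
grip top [[ 0.455  -0.2669  0.071 ]] pivot [[ 0.4588 -0.1787  0.058 ]] tab end [[ 0.4571 -0.2079  0.062 ]]
tray side ((438.48809814453125, 3.1825408935546875), (303.67535400390625, 108.00350952148438), 89.7547836303711)
mat side ((436.6016540527344, 267.67669677734375), (119.91500091552734, 175.15011596679688), 5.6356024742126465)
t 0.1 tcp [ 0.2379 -0.5773  0.2302] jaw yaw -1.18 down [-0.     0.002 -1.   ] F [-0.1  0.1 -0.2] w 0.999
  -> [ 0.44 -0.26  0.2 ] shift [  30.7 -216.4 -307.7] turn 0.391
```

View pics/case_side.png

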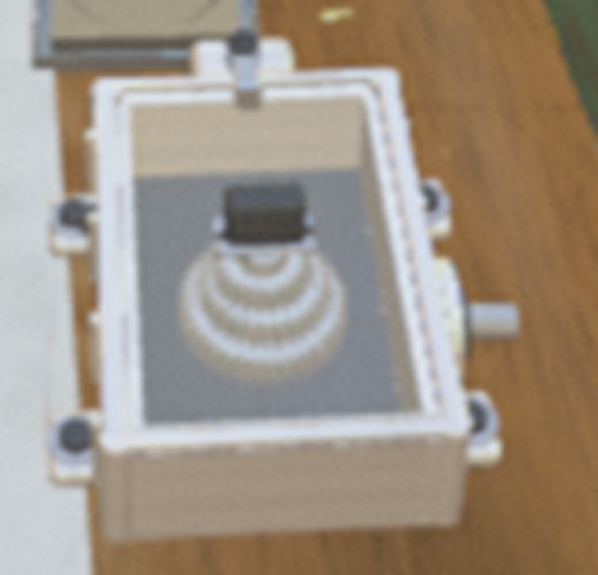

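The side crop shows the tab at (245, 35–105), pointing along the case's -y, and the grip at (222–305, 185–245). The top measurements agree with each other: nest spacing is 80.0 and 80.3 mm, and the pivot is within 1 mm of its predicted place. First target is beside the tab.

```bash
cat >> h.py <<'E'
C=np.array([.4533,-.2681]); TH=-.0532
def cw(x,y,z,C=C,th=TH):
    c,s=np.cos(th),np.sin(th); return (C[0]+(c*x-s*y)/1000,C[1]+(s*x+c*y)/1000,z/1000)
JY=np.pi/2+TH
E
python3 - <<'E'
from h import *
f=load('side')
L=lambda pts,s,o,z:np.round(onplane(f,*(((np.array(pts,float)+.5)/s-.5+np.array(o)).T),z),4)
c=L([(97,80),(397,70),(463,440),(103,440)],4.6,(245,285),.049); print(c,c.mean(0))
print('tab end',L([(247,60)],4.6,(245,285),.062),'screw',L([(242,42)],4.6,(245,285),.058),'grip top',L([(264,195)],4.6,(245,285),.071))
go(cw(-30,64,130),cw(-30,64,53),yaw=JY)
E
```

```text
[[ 0.4018 -0.1859  0.049 ]
 [ 0.517  -0.1933  0.049 ]
 [ 0.5042 -0.3547  0.049 ]
 [ 0.3922 -0.3422  0.049 ]] [ 0.4538   -0.269025  0.049   ]
tab end [[ 0.4582 -0.1948  0.062 ]] screw [[ 0.4583 -0.1809  0.058 ]] grip top [[ 0.4534 -0.2688  0.071 ]]
t 0.1 tcp [ 0.2379 -0.5773  0.2302] jaw yaw -1.18 down [-0.     0.002 -1.   ] F [-0.1  0.1 -0.2] w 0.999
  -> [ 0.4267 -0.2026  0.13  ] shift [ 100.8 -274.4 -317.3] turn 0.444
  -> [ 0.4267 -0.2026  0.053 ] shift [ 177.8 -274.2 -317.3] turn 0.444
```

Request:
play_rows(plan=[[15,-39,-45,0.08,1],[30,-78,-90,0.16,1],[45,-117,-135,0.24,1],[60,-156,-180,0.32,1],[75,-195,-225,0.4,1],[90,-234,-270,0.444,1],[100,-274,-317,0.444,1],[100,-274,-317,0.444,1]])

```text
time: 1.1
tool_pos: [0.427, -0.1998, 0.1296]
tool_rot: [0.017, -0.706, 0.016, 0.708]
contact_force: [-1.0, -1.7, 0.4]
gripper_width: 0.001
```

```bash
python3 - <<'E'
from h import *
go(cw(-30,64,80),cw(-30,64,53),yaw=JY)
f=grab('side'); a=cv2.resize(f['img'][220:410,200:390],None,fx=3.1,fy=3.1,interpolation=cv2.INTER_CUBIC)
cv2.imwrite('pics/s1.png',a[:,:,::-1])
E
```

```text
t 1.1 tcp [ 0.427  -0.1998  0.1296] jaw yaw -1.617 down [-0.002  0.002 -1.   ] F [-1.  -1.7  0.4] w 0.001
  -> [ 0.4267 -0.2026  0.08  ] shift [49.6  2.9 -0. ] turn 0.007
  -> [ 0.4267 -0.2026  0.053 ] shift [76.6  3.  -0.1] turn 0.007
```

View pics/s1.png

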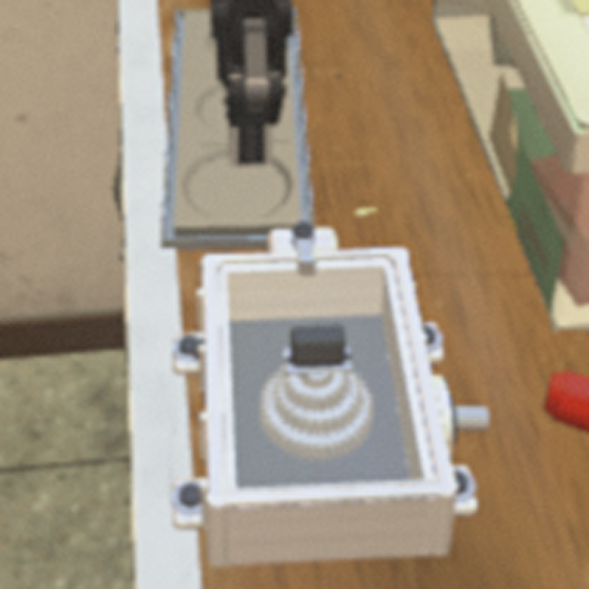

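The side view shows the shut fingers above and beyond the tab, with nothing in the way below. Going down beside the tab.

Request:
play_rows(plan=[[40,0,0,0,1],[65,0,0,0,1],[77,0,0,0,1],[77,0,0,0,1]])

```text
time: 1.65
tool_pos: [0.4262, -0.2044, 0.0539]
tool_rot: [0.02, -0.706, 0.019, 0.707]
contact_force: [0.5, -0.2, -0.2]
gripper_width: -0.002
```

```bash
python3 - <<'E'
from h import *
go(cw(0,64,53),cw(12,66,53),cw(20,69,53),yaw=JY)
E
```

```text
t 1.65 tcp [ 0.4262 -0.2044  0.0539] jaw yaw -1.626 down [-0.001  0.001 -1.   ] F [ 0.5 -0.2 -0.2] w -0.002
  -> [ 0.4567 -0.2042  0.053 ] shift [  0.8  -1.9 -30.5] turn -0.002
  -> [ 0.4688 -0.2028  0.053 ] shift [  0.8  -3.9 -42.5] turn -0.002
  -> [ 0.4769 -0.2003  0.053 ] shift [  0.8  -6.9 -50.5] turn -0.002
```

Request:
play_rows(plan=[[0,-1,-12,0,1],[0,-2,-21,0,1],[0,-2,-30,0,1],[0,-3,-38,0,1],[0,-4,-44,0,1],[0,-6,-50,0,1],[0,-8,-51,0,1],[0,-8,-51,0,1]])

```text
time: 2.65
tool_pos: [0.4732, -0.195, 0.0539]
tool_rot: [0.021, -0.701, 0.015, 0.713]
contact_force: [-22.1, 10.6, 20.6]
gripper_width: -0.001
```

```bash
python3 - <<'E'
from h import *
go(cw(20,69,53),yaw=JY)
f=grab('side'); a=cv2.resize(f['img'][270:400,225:355],None,fx=4.6,fy=4.6,interpolation=cv2.INTER_CUBIC)
cv2.imwrite('pics/s2.png',a[:,:,::-1])
E
```

```text
t 2.65 tcp [ 0.4732 -0.195   0.0539] jaw yaw -1.622 down [-0.016  0.008 -1.   ] F [-22.1  10.6  20.6] w -0.001
  -> [ 0.4769 -0.2003  0.053 ] shift [ 0.8  5.  -4. ] turn 0.002
```

View pics/s2.png

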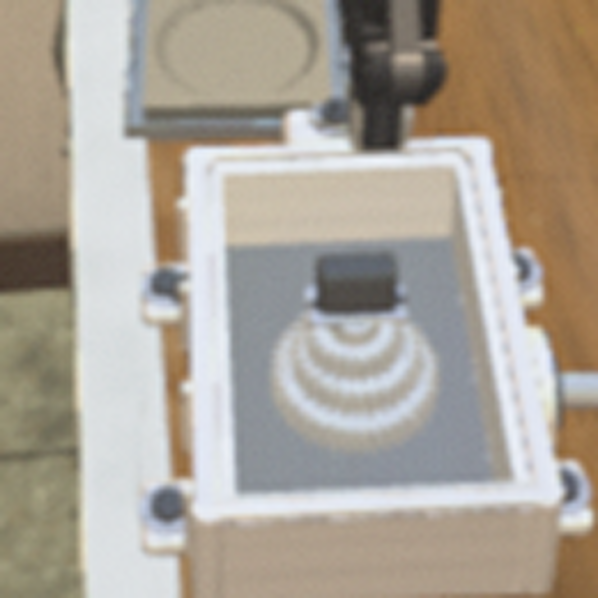

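The tab can't be seen behind the finger and there is 22 N on the tool, so I'll back away and up for a look.

Request:
play_rows(plan=[[0,4,-45,0,1],[-15,8,-45,0,1],[-60,20,-45,0,1],[-110,60,-45,0,1],[-110,100,-45,0,1],[-110,100,-45,0,1]])

```text
time: 3.45
tool_pos: [0.5187, -0.3033, 0.1657]
tool_rot: [-0.019, 0.708, -0.021, -0.706]
contact_force: [0.5, 0.2, -0.5]
gripper_width: 0.004
```

```bash
python3 - <<'E'
from h import *
go(cw(0,0,120),yaw=JY)
f=grab('side'); a=cv2.resize(f['img'][270:400,225:355],None,fx=4.6,fy=4.6,interpolation=cv2.INTER_CUBIC)
cv2.imwrite('pics/s3.png',a[:,:,::-1])
f=grab('top'); a=cv2.resize(f['img'][165:250,375:475],None,fx=6,fy=6,interpolation=cv2.INTER_CUBIC)
cv2.imwrite('pics/t3.png',a[:,:,::-1])
E
```

```text
t 3.45 tcp [ 0.5187 -0.3033  0.1657] jaw yaw -1.627 down [ 0.003 -0.002 -1.   ] F [ 0.5  0.2 -0.5] w 0.004
  -> [ 0.4533 -0.2681  0.12  ] shift [ 45.4 -31.6  67.4] turn -0.003
```

View pics/s3.png

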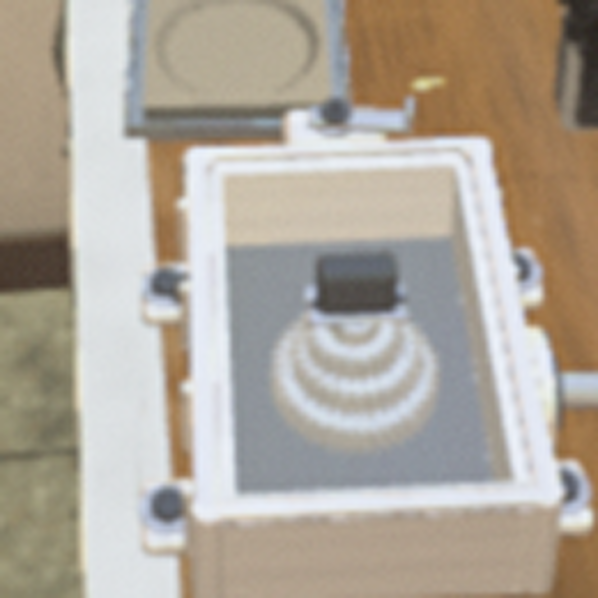

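The tab now lies across the +y end, fully clear, and the cover is still in the case. Now the grip.

Request:
play_rows(plan=[[0,-32,67,0,0.2],[0,-32,67,0,0.2],[45,-32,67,-0.003,0.2],[80,-32,67,-0.003,0.2],[104,-32,67,-0.003,0.2],[113,-32,67,-0.003,0.2],[113,-32,67,-0.003,0.2]])

```text
time: 4.42
tool_pos: [0.4529, -0.2649, 0.0513]
tool_rot: [0.018, -0.707, 0.017, 0.707]
contact_force: [-0.3, 0.3, 0.3]
gripper_width: 0.402
```

```bash
python3 - <<'E'
from h import *
go(cw(0,0,52),yaw=JY)
E
```

```text
t 4.42 tcp [ 0.4529 -0.2649  0.0513] jaw yaw -1.62 down [-0.  0. -1.] F [-0.3  0.3  0.3] w 0.402
  -> [ 0.4533 -0.2681  0.052 ] shift [-0.7  3.2 -0.5] turn 0.004
```

Request:
play_rows(plan=[[0,3,0,0,0.2],[0,3,0,0,0.6],[0,3,0,0,1],[0,3,0,0,1],[0,3,0,0,1],[0,3,0,0,1]])

```text
time: 5.18
tool_pos: [0.4533, -0.269, 0.0527]
tool_rot: [-0.017, 0.708, -0.018, -0.706]
contact_force: [0.5, -0.6, 6.1]
gripper_width: 0.125
```

```bash
python3 - <<'E'
from h import *
go(cw(0,0,52),yaw=JY)
E
```

```text
t 5.17 tcp [ 0.4533 -0.269   0.0527] jaw yaw -1.621 down [ 0.002 -0.002 -1.   ] F [ 0.5 -0.6  6.1] w 0.125
  -> [ 0.4533 -0.2681  0.052 ] shift [ 0.7 -0.9  0. ] turn 0.003
```

Request:
play_rows(plan=[[-4,0,0,0,1],[-8,0,0,0,1],[-14,0,0,0,1],[-25,0,0,0,1],[-40,0,0,0,1],[-60,0,0,0,1],[-70,0,0,0,1],[-70,0,0,0,1]])

```text
time: 6.18
tool_pos: [0.4531, -0.2687, 0.1227]
tool_rot: [-0.017, 0.708, -0.018, -0.706]
contact_force: [-1.1, 0.5, -2.1]
gripper_width: 0.128
```

```bash
python3 - <<'E'
from h import *
go((.4365,.269,.122),(.4365,.269,.018),yaw=np.pi/2+.0977)
f=grab('side','s4.png')
E
```

```text
t 6.17 tcp [ 0.4531 -0.2687  0.1227] jaw yaw -1.621 down [ 0.002 -0.002 -1.   ] F [-1.1  0.5 -2.1] w 0.128
  -> [0.4365 0.269  0.122 ] shift [-2.000e-01 -5.362e+02  4.350e+01] turn -0.148
  -> [0.4365 0.269  0.018 ] shift [ 103.8 -536.4   43.7] turn -0.148
```

View pics/s4.png

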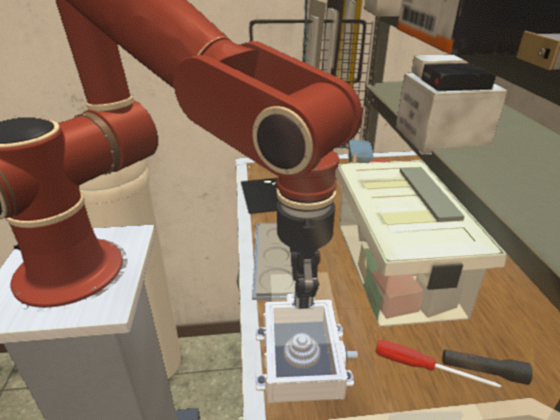

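The cover is out and hanging level in the grip (side view, gripper at (305, 290)), with the three gears left on the shaft. Carrying it to the mat.

Request:
play_rows(plan=[[0,-15,1,0,1],[0,-50,4,-0.02,1],[0,-95,8,-0.03,1],[0,-145,12,-0.05,1],[0,-195,16,-0.06,1],[0,-245,20,-0.07,1],[0,-275,22,-0.08,1],[0,-285,23,-0.08,1]])

```text
time: 7.22
tool_pos: [0.4426, 0.0196, 0.1203]
tool_rot: [-0.011, -0.706, -0.012, 0.708]
contact_force: [0.5, -0.8, -1.4]
gripper_width: 0.123
```

Request:
play_rows(plan=[[0,-15,-2,0,1],[0,-50,-2,-0.02,1],[0,-95,-2,-0.03,1],[0,-145,-2,-0.05,1],[0,-195,-2,-0.06,1],[0,-230,-2,-0.07,1],[0,-250,-2,-0.07,1],[0,-250,-2,-0.07,1]])

```text
time: 8.22
tool_pos: [0.4384, 0.2678, 0.1211]
tool_rot: [-0.036, -0.706, -0.035, 0.706]
contact_force: [-0.1, -0.4, -1.6]
gripper_width: 0.122
```

```bash
python3 - <<'E'
from h import *
go((.4365,.269,.03),(.4365,.269,.014),yaw=np.pi/2+.0977)
E
```

```text
t 8.22 tcp [0.4384 0.2678 0.1211] jaw yaw -1.47 down [-0.    -0.001 -1.   ] F [-0.1 -0.4 -1.6] w 0.122
  -> [0.4365 0.269  0.03  ] shift [91.1 -1.4  1.7] turn 0.003
  -> [0.4365 0.269  0.014 ] shift [107.1  -1.4   1.7] turn 0.003
```

Request:
play_rows(plan=[[30,-1,2,0,1],[60,-1,2,0,1],[85,-1,2,0,1],[97,-1,2,0,1],[102,-1,2,0,1],[105,-1,2,0,1],[106,-1,2,0,1],[106,-1,2,0,1]])

```text
time: 9.22
tool_pos: [0.4367, 0.2685, 0.0159]
tool_rot: [0.035, 0.707, 0.035, -0.706]
contact_force: [0.1, 0.4, -1.1]
gripper_width: 0.125
```

```bash
python3 - <<'E'
from h import *
go((.4365,.269,.014),yaw=np.pi/2+.0977)
E
```

```text
t 9.22 tcp [0.4367 0.2685 0.0159] jaw yaw -1.471 down [ 0.001  0.    -1.   ] F [ 0.1  0.4 -1.1] w 0.125
  -> [0.4365 0.269  0.014 ] shift [ 1.9 -0.5  0.1] turn 0.002
```

Request:
play_rows(plan=[[1,0,0,0,1],[2,0,0,0,1],[2.5,0,0,0,1],[2.5,0,0,0,1]])

```text
time: 9.72
tool_pos: [0.4364, 0.2685, 0.0137]
tool_rot: [-0.035, -0.706, -0.035, 0.706]
contact_force: [-3.5, -1.9, 5.4]
gripper_width: 0.122
```

There's contact, about 5 N. Release and go up.

Request:
play_rows(plan=[[0,0,0,0,0.6],[0,0,0,0,0.2],[0,0,0,0,0.2],[0,0,0,0,0.2],[-20,0,0,0,0.2],[-60,0,0,0,0.2],[-110,0,0,0,0.2],[-110,40,0,0,0]])

```text
time: 10.72
tool_pos: [0.4435, 0.2305, 0.1285]
tool_rot: [0.035, 0.71, 0.038, -0.703]
contact_force: [0.5, -0.4, -0.4]
gripper_width: 0.497
```

```bash
python3 - <<'E'
from h import *
go(cw(0,0,130),yaw=JY)
f=grab('side'); a=f['img'][150:230,220:320]
b=cv2.resize(a,None,fx=6,fy=6,interpolation=cv2.INTER_CUBIC); cv2.imwrite('pics/s5.png',b[:,:,::-1])
E
```

```text
t 10.72 tcp [0.4435 0.2305 0.1285] jaw yaw -1.468 down [ 0.01   0.004 -1.   ] F [ 0.5 -0.4 -0.4] w 0.497
  -> [ 0.4533 -0.2681  0.13  ] shift [ -3.3 497.   41.7] turn 0.156
```

View pics/s5.png

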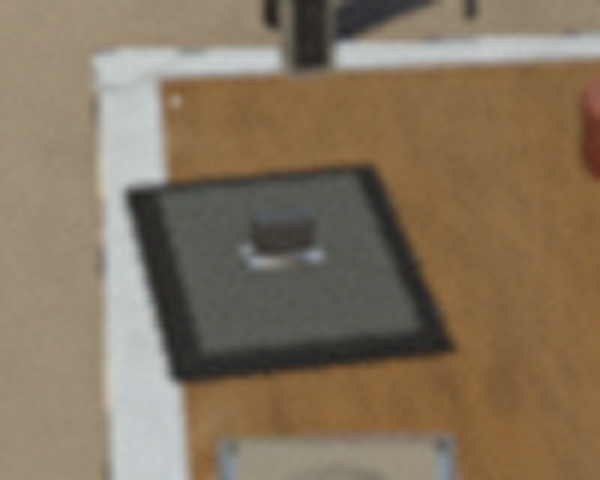

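The side crop shows the cover lying square on the mat, mat margins visible all round, with the grip upright at (283, 230). Next I'll locate the small gear in the open case, then check the grip position.

```bash
cat >> h.py <<'E'
def gear(zt,c=None,view='top',r=.022,zc=None):
    f=load(view); P=cloud(f); c=C if c is None else c
    m=((P[...,2]>zt-.005)&(P[...,2]<zt+.008)&(np.hypot(P[...,0]-c[0],P[...,1]-c[1])<r)&(f['img'].min(2)>60)).astype(np.uint8)
    n,l,st,ce=cv2.connectedComponentsWithStats(m)
    k=1+np.argmax(st[1:,4]); v,u=np.nonzero(l==k)
    q=onplane(f,u,v,zt)[:,:2]*1000
    (x,y),rad=cv2.minEnclosingCircle(q.astype(np.float32))
    print(view,'gear',round(x,1),round(y,1),'dia',round(2*rad,1),'n',len(u),'centroid',np.round(q.mean(0),1),'medZ',np.round(np.median(P[v,u,2]),4))
E
python3 - <<'E'
from h import *
grab('top'); gear(.041); gear(.041,view='side')
for n in('top','side'):
    f=load(n); P=cloud(f)
    m=(f['img'].max(2)<110)&(P[...,2]>.02)&(P[...,2]<.045)&(np.hypot(P[...,0]-.4365,P[...,1]-.2685)<.03)
    print(n,'cover grip',np.round(P[m].mean(0),4) if m.any() else None,m.sum())
E
```

```text
top gear 452.5 -268.8 dia 32.8 n 121 centroid [ 453.5 -268.6] medZ 0.0395
side gear 453.3 -271.2 dia 38.4 n 279 centroid [ 453.5 -271.5] medZ 0.0413
top cover grip [0.4267 0.2654 0.0287] 9
side cover grip [0.4382 0.265  0.0281] 65
```

Request:
play_rows(plan=[[0,25,2,0.02,-0.2],[0,70,6,0.04,-0.2],[0,125,10,0.06,-0.2],[0,180,15,0.08,-0.2],[0,235,20,0.1,-0.2],[0,290,25,0.12,-0.2],[0,340,30,0.14,-0.2],[0,390,36,0.156,-0.2]])

```text
time: 11.82
tool_pos: [0.443, -0.1644, 0.1223]
tool_rot: [0.02, -0.707, 0.02, 0.707]
contact_force: [0.8, 1.4, -0.1]
gripper_width: 0.606
```

```bash
python3 - <<'E'
from h import *
go(cw(0,0,130),yaw=JY)
E
```

```text
t 11.82 tcp [ 0.443  -0.1644  0.1223] jaw yaw -1.628 down [-0.     0.001 -1.   ] F [ 0.8  1.4 -0.1] w 0.606
  -> [ 0.4533 -0.2681  0.13  ] shift [ -7.8 103.  -16.2] turn -0.004
```

Request:
play_rows(plan=[[0,50,-8,0,-0.2],[-5,95,-16,-0.004,-0.2],[-5,103.5,-16,-0.004,-0.2],[25,103.5,-16,-0.004,-0.2],[50,103.5,-16,-0.004,-0.2],[70,103.5,-16,-0.004,-0.2],[80,103.5,-16,-0.004,-0.2],[80,103.5,-16,-0.004,-0.2]])

```text
time: 12.82
tool_pos: [0.4529, -0.2663, 0.0419]
tool_rot: [0.019, -0.706, 0.018, 0.707]
contact_force: [0.2, 0.9, 0.4]
gripper_width: 0.6
```

```bash
python3 - <<'E'
from h import *
go((.453,-.269,.0305),yaw=JY)
E
```

```text
t 12.82 tcp [ 0.4529 -0.2663  0.0419] jaw yaw -1.622 down [-0.002  0.001 -1.   ] F [0.2 0.9 0.4] w 0.6
  -> [ 0.453  -0.269   0.0305] shift [11.4  2.7 -0.2] turn 0.002
```

Request:
play_rows(plan=[[5,2,0,0,-0.2],[11,2,0,0,-0.2],[11,2,0,0,-0.2],[11,2,0,0,0.4],[11,2,0,0,1],[11,2,0,0,1],[11,2,0,0,1],[11,2,0,0,1]])

```text
time: 13.82
tool_pos: [0.4537, -0.2697, 0.0325]
tool_rot: [-0.018, 0.707, -0.019, -0.707]
contact_force: [-0.7, 0.5, 5.8]
gripper_width: 0.368
```

```bash
python3 - <<'E'
from h import *
go((.453,-.269,.11),yaw=JY)
f=grab('side'); a=cv2.resize(f['img'][280:410,240:370],None,fx=4.6,fy=4.6,interpolation=cv2.INTER_CUBIC); cv2.imwrite('pics/s6.png',a[:,:,::-1])
E
```

```text
t 13.82 tcp [ 0.4537 -0.2697  0.0325] jaw yaw -1.623 down [ 0.001 -0.001 -1.   ] F [-0.7  0.5  5.8] w 0.368
  -> [ 0.453 -0.269  0.11 ] shift [-77.5  -0.6   0.7] turn 0.001
```

View pics/s6.png

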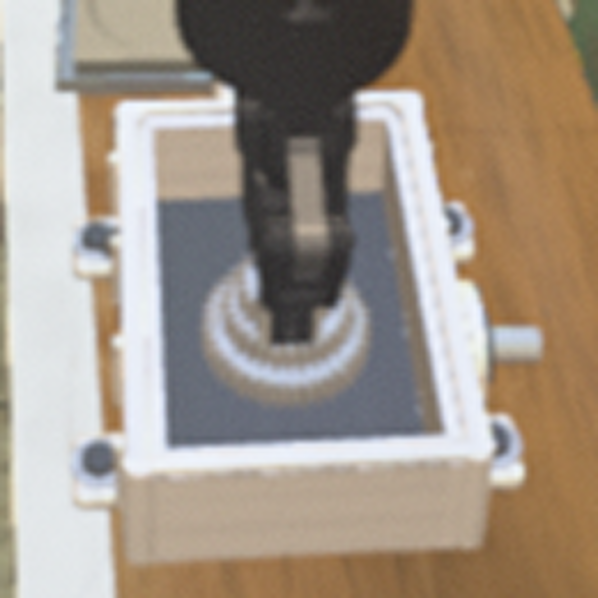

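The side crop shows the fingers closed on the top gear at (290, 320), and the opening of 31 mm fits. Lift slowly.

Request:
play_rows(plan=[[-3,0,0,0,1],[-6,0,0,0,1],[-10,0,0,0,1],[-16,0,0,0,1],[-28,0,0,0,1],[-48,0,0,0,1],[-70,0,0,0,1],[-78,0,0,0,1]])

```text
time: 14.88
tool_pos: [0.4543, -0.2701, 0.1122]
tool_rot: [-0.018, 0.708, -0.019, -0.706]
contact_force: [0.4, 0.3, -1.2]
gripper_width: 0.366
```

```bash
python3 - <<'E'
from h import *
f=grab('side'); 
print('large nest from side',onplane(f,np.array([238.5/3.1-.5+200]),np.array([182.5/3.1-.5+220]),.012))
gear(.029,r=.03,view='side')
NY=np.pi/2-np.radians(5.26)
go((.4443,.0725,.11),(.4443,.0725,.02),yaw=JY)
a=cv2.resize(f['img'][210:410,230:370],None,fx=3,fy=3,interpolation=cv2.INTER_CUBIC); cv2.imwrite('pics/s7.png',a[:,:,::-1])
E
```

```text
large nest from side [[ 0.43013687 -0.08499374  0.012     ]]
side gear 454.5 -270.1 dia 49.6 n 444 centroid [ 454.7 -272.2] medZ 0.0287
t 14.93 tcp [ 0.4544 -0.2702  0.1125] jaw yaw -1.623 down [ 0.003 -0.002 -1.   ] F [ 0.2 -0.1  0.3] w 0.372
  -> [0.4443 0.0725 0.11  ] shift [   1.6 -341.7   28. ] turn 0.001
  -> [0.4443 0.0725 0.02  ] shift [  91.6 -341.9   28.3] turn 0.001
```

View pics/s7.png

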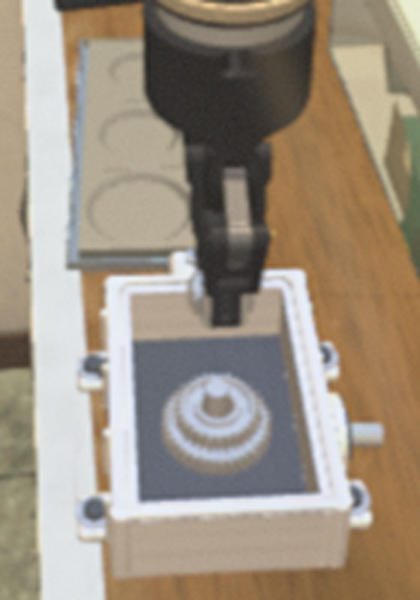

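The side crop shows the small gear held (visible at (198, 285)), with medium and large still on the shaft. Carry it to the small nest.

Request:
play_rows(plan=[[0,-15,1,0,1],[0,-50,4,0,1],[0,-95,8,0,1],[0,-145,12,0,1],[0,-190,16,0,1],[0,-225,19,0,1],[0,-240,20,0,1],[0,-240,20,0,1]])

```text
time: 15.92
tool_pos: [0.4452, -0.0279, 0.109]
tool_rot: [0.018, -0.706, 0.018, 0.707]
contact_force: [-0.6, -1.1, -1.3]
gripper_width: 0.367
```

Request:
play_rows(plan=[[0,-15,1,0,1],[0,-50,4,0,1],[0,-85,6,0,1],[5,-103,7,0,1],[20,-103,7,0,1],[40,-103,7,0,1],[60,-103,7,0,1],[60,-103,7,0,1]])

```text
time: 16.92
tool_pos: [0.4422, 0.0737, 0.0473]
tool_rot: [0.019, -0.705, 0.019, 0.709]
contact_force: [-0.3, -0.2, -1.8]
gripper_width: 0.364
```

```bash
python3 - <<'E'
from h import *
go((.4455,.0735,.02),(.4455,.0735,.01),yaw=JY)
E
```

```text
t 16.93 tcp [0.4422 0.0737 0.0473] jaw yaw -1.625 down [-0.005 -0.    -1.   ] F [-0.3 -0.2 -1.8] w 0.364
  -> [0.4455 0.0735 0.02  ] shift [27.3 -0.  -3.4] turn -0.001
  -> [0.4455 0.0735 0.01  ] shift [37.3 -0.  -3.5] turn -0.001
```

Request:
play_rows(plan=[[10,0,-3,0,1],[20,0,-3,0,1],[27,0,-3,0,1],[30,0,-3,0,1],[32,0,-3,0,1],[32,0,-3,0,1]])

```text
time: 17.68
tool_pos: [0.4473, 0.0745, 0.0179]
tool_rot: [-0.018, 0.707, -0.018, -0.707]
contact_force: [-0.6, -0.1, -1.7]
gripper_width: 0.365
```

```bash
python3 - <<'E'
from h import *
go((.4455,.0735,.012),yaw=JY)
f=grab('side'); a=cv2.resize(f['img'][200:300,230:330],None,fx=6,fy=6,interpolation=cv2.INTER_CUBIC); cv2.imwrite('pics/s8.png',a[:,:,::-1])
E
```

```text
t 17.68 tcp [0.4473 0.0745 0.0179] jaw yaw -1.623 down [ 0. -0. -1.] F [-0.6 -0.1 -1.7] w 0.365
  -> [0.4455 0.0735 0.012 ] shift [5.9 1.1 1.7] turn 0.001
```

View pics/s8.png

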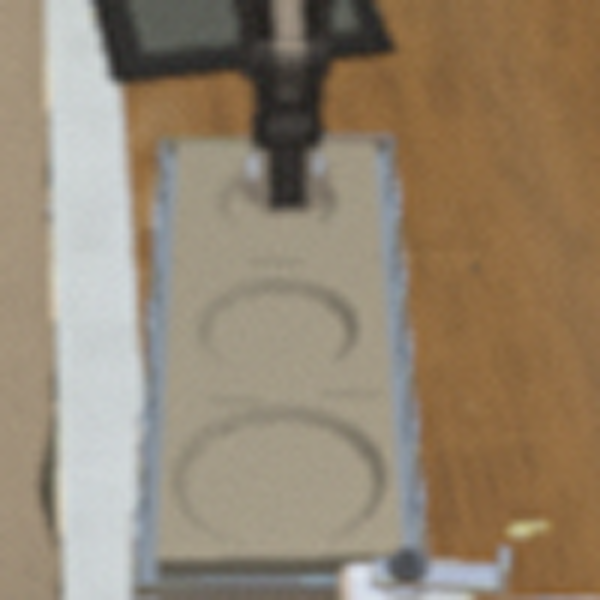

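The side crop shows the gear over the small nest: gear edges at 247 and 326, ring edges at 220 and 333. The gear is about 3 mm too far in +x. I'll take the nest centres from this view as the second measurement.

```bash
python3 - <<'E'
from h import *
f=load('side'); u=(np.array([276.5,278.5,281.5,286.5])+.5)/6-.5+230; v=(np.array([195,328,479,170])+.5)/6-.5+200
print(np.round(onplane(f,u[:3],v[:3],.011),4)); print('gear top mid',np.round(onplane(f,u[3:],v[3:],.026),4))
E
```

```text
[[ 0.4439  0.0776  0.011 ]
 [ 0.4368 -0.0058  0.011 ]
 [ 0.4301 -0.087   0.011 ]]
gear top mid [[0.4475 0.0727 0.026 ]]
```

Request:
play_rows(plan=[[0,1.5,3.2,0,1],[2,1.5,3.2,0,1],[4,1.5,3.2,0,1],[5,1.5,3.2,0,1],[6,1.5,3.2,0,1],[7,1.5,3.2,0,1],[7,1.5,3.2,0,1]])

```text
time: 18.6
tool_pos: [0.4441, 0.0731, 0.0115]
tool_rot: [0.018, -0.707, 0.018, 0.707]
contact_force: [-3.2, -0.1, 5.0]
gripper_width: 0.363
```

There's contact at the expected seated height. Release and rise.

Request:
play_rows(plan=[[0,0,0,0,0],[0,0,0,0,-0.2],[0,0,0,0,-0.2],[-5,0,0,0,-0.2],[-30,0,0,0,-0.3],[-70,0,0,0,-0.3],[-110,20,0,0,-0.3],[-110,65,0,0,-0.3]])

```text
time: 19.6
tool_pos: [0.4435, 0.0079, 0.1256]
tool_rot: [-0.017, 0.71, -0.018, -0.704]
contact_force: [0.5, -0.8, 0.2]
gripper_width: 0.649
```

Request:
play_rows(plan=[[0,50,-2,0,-0.4],[0,105,-3,0,-0.4],[0,160,-5,0,-0.4],[0,215,-7,0,-0.4],[0,265,-9,0,-0.4],[0,280,-9,0,-0.4],[0,280,-9,0,-0.4],[0,280,-9,0,-0.4]])

```text
time: 20.6
tool_pos: [0.4349, -0.2706, 0.1206]
tool_rot: [0.018, -0.707, 0.018, 0.707]
contact_force: [0.3, 0.9, -1.1]
gripper_width: 0.703
```

```bash
cat >> h.py <<'E'
N=dict(s=(.444,.073),m=(.437,-.0065),l=(.430,-.0868))
E
python3 - <<'E'
from h import *
grab('side'); gear(.020,c=N['s'],view='side',r=.025); grab('top'); gear(.020,c=N['s'],r=.025)
gear(.029,view='side',r=.03)
go((.4535,-.269,.05),(.4535,-.269,.020),yaw=JY)
E
```

```text
Traceback (most recent call last):
  File "h.py", line 38, in gear
    k=1+np.argmax(st[1:,4]); v,u=np.nonzero(l==k)
        ~~~~~~~~~^^^^^^^^^^
ValueError: attempt to get argmax of an empty sequence
```

```bash
python3 - <<'E'
from h import *
f=grab('top')
for a in (('top',(.020),N['s'],.025),('top',.029,C,.03),('side',.029,C,.03)):
    try: gear(a[1],c=a[2],view=a[0],r=a[3])
    except Exception as e: print(a,'none')
go((.4535,-.269,.05),(.4535,-.269,.020),yaw=JY)
a=cv2.resize(f['img'][170:250,255:475],None,fx=3.6,fy=3.6,interpolation=cv2.INTER_CUBIC); cv2.imwrite('pics/t9.png',a[:,:,::-1])
E
```

```text
top gear 444.9 73.2 dia 33.5 n 84 centroid [444.2  73.4] medZ 0.0186
top gear 453.8 -265.7 dia 45.4 n 59 centroid [ 450.7 -256. ] medZ 0.0263
side gear 454.7 -270.2 dia 49.6 n 451 centroid [ 454.7 -272.2] medZ 0.0286
t 20.7 tcp [ 0.4351 -0.2705  0.1207] jaw yaw -1.621 down [-0.  0. -1.] F [ 0.3 -0.   0.1] w 0.702
  -> [ 0.4535 -0.269   0.05  ] shift [ 70.7  -2.4 -18.3] turn 0.003
  -> [ 0.4535 -0.269   0.02  ] shift [100.7  -2.4 -18.4] turn 0.003
```

View pics/t9.png

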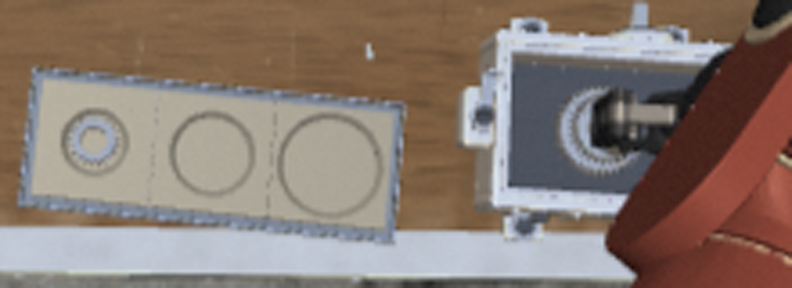

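The top view shows the small gear seated inside its ring (95, 143), measured at (444.5, 73.3) against the nest at (444, 73). The medium gear is still on the shaft. Going for it.

Request:
play_rows(plan=[[0,-2,-19,0,-0.4],[0,-2,-19,0,-0.4],[35,-2,-19,0,-0.4],[65,-2,-19,0,-0.4],[85,-2,-19,0,-0.4],[95,-2,-19,0,-0.4],[101,-2,-19,0,-0.4],[101,-2,-19,0,-0.4]])

```text
time: 21.7
tool_pos: [0.4541, -0.2709, 0.0201]
tool_rot: [-0.018, 0.707, -0.018, -0.707]
contact_force: [0.2, -0.6, 0.8]
gripper_width: 0.695
```

```bash
python3 - <<'E'
from h import *
go((.454,-.2695,.0195),yaw=JY)
E
```

```text
t 21.7 tcp [ 0.4541 -0.2709  0.0201] jaw yaw -1.623 down [ 0. -0. -1.] F [ 0.2 -0.6  0.8] w 0.695
  -> [ 0.454  -0.2695  0.0195] shift [ 0.6 -1.4  0.2] turn 0.001
```

Request:
play_rows(plan=[[0,-1.4,0,0,-0.4],[0,-1.4,0,0,-0.1],[0,-1.4,0,0,0.3],[0,-1.4,0,0,1],[0,-1.4,0,0,1],[0,-1.4,0,0,1]])

```text
time: 22.45
tool_pos: [0.4547, -0.2697, 0.0213]
tool_rot: [-0.018, 0.707, -0.019, -0.707]
contact_force: [-1.7, 1.6, 7.4]
gripper_width: 0.502
```

Request:
play_rows(plan=[[-3,0,0,0,1],[-6,0,0,0,1],[-10,0,0,0,1],[-16,0,0,0,1],[-28,0,0,0,1],[-48,0,0,0,1],[-70,0,0,0,1],[-90,0,0,0,1]])

```text
time: 23.45
tool_pos: [0.4543, -0.2697, 0.1115]
tool_rot: [-0.018, 0.707, -0.019, -0.707]
contact_force: [0.1, 0.0, -0.6]
gripper_width: 0.505
```

```bash
python3 - <<'E'
from h import *
grab('side'); gear(.017,view='side',r=.036)
go((*N['m'],.11),(*N['m'],.02),yaw=JY)
E
```

```text
side gear 455.0 -269.0 dia 62.7 n 741 centroid [ 454.4 -271.9] medZ 0.016
t 23.5 tcp [ 0.4559 -0.2709  0.1146] jaw yaw -1.623 down [ 0.005 -0.004 -1.   ] F [ 1.8 -0.8  1.1] w 0.5
  -> [ 0.437  -0.0065  0.11  ] shift [   3.5 -263.1   32.6] turn 0.001
  -> [ 0.437  -0.0065  0.02  ] shift [  93.5 -263.4   33.1] turn 0.001
```

The medium gear is off (the large gear's top is now visible) and held. Carry to the medium nest.

Request:
play_rows(plan=[[0,-15,2,0,1],[0,-50,6,0,1],[0,-95,12,0,1],[0,-145,18,0,1],[0,-195,24,0,1],[0,-240,29,0,1],[0,-263,31,0,1],[0,-263,31,0,1]])

```text
time: 24.5
tool_pos: [0.4353, -0.0033, 0.1084]
tool_rot: [0.017, -0.706, 0.017, 0.708]
contact_force: [0.6, -1.4, -1.5]
gripper_width: 0.505
```

Request:
play_rows(plan=[[15,0,0,0,1],[35,0,0,0,1],[55,0,0,0,1],[72,0,0,0,1],[84,0,0,0,1],[89,0,0,0,1],[90,0,0,0,1],[90,0,0,0,1]])

```text
time: 25.5
tool_pos: [0.4374, -0.0054, 0.0203]
tool_rot: [-0.018, 0.707, -0.019, -0.706]
contact_force: [0.1, -0.6, -0.9]
gripper_width: 0.502
```

```bash
python3 - <<'E'
from h import *
go((*N['m'],.0125),yaw=JY)
f=grab('side'); a=cv2.resize(f['img'][200:300,230:330],None,fx=6,fy=6,interpolation=cv2.INTER_CUBIC); cv2.imwrite('pics/s10.png',a[:,:,::-1])
# held gear edges either side of the finger, by brightness/blueness
P=cloud(f); im=f['img'].astype(int)
m=(im[...,2]>=im[...,0]-4)&(im.min(2)>110)&(np.hypot(P[...,0]-N['m'][0],P[...,1]-N['m'][1])<.035)&(P[...,2]>.016)
v,u=np.nonzero(m)
if len(u): print(len(u),u.min(),u.max(),v.min(),v.max(),np.round(P[m].min(0),4),np.round(P[m].max(0),4))
E
```

```text
t 25.5 tcp [ 0.4374 -0.0054  0.0203] jaw yaw -1.623 down [ 0.001 -0.    -1.   ] F [ 0.1 -0.6 -0.9] w 0.502
  -> [ 0.437  -0.0065  0.0125] shift [7.8 1.1 0.3] turn 0.001
54 267 285 245 252 [ 0.4172 -0.0353  0.0245] [0.4576 0.0048 0.0512]
```

Request:
play_rows(plan=[[3,1,0.3,0,1],[5,1,0.3,0,1],[6.5,1,0.3,0,1],[7.5,1,0.3,0,1],[8.5,1,0.3,0,1],[8.5,1,0.3,0,1]])

```text
time: 26.3
tool_pos: [0.4367, -0.0062, 0.0124]
tool_rot: [0.018, -0.707, 0.018, 0.707]
contact_force: [-4.6, 0.4, 8.7]
gripper_width: 0.499
```

Request:
play_rows(plan=[[0,0,0,0,-0.2],[0,0,0,0,-0.4],[0,0,0,0,-0.4],[-5,0,0,0,-0.4],[-30,0,0,0,-0.5],[-70,0,0,0,-0.7],[-110,20,0,0,-0.7],[-110,65,0,0,-0.7]])

```text
time: 27.3
tool_pos: [0.436, -0.0719, 0.1261]
tool_rot: [-0.016, 0.71, -0.018, -0.704]
contact_force: [-0.2, -1.1, -1.1]
gripper_width: 0.853
```

Request:
play_rows(plan=[[0,40,-6,0,-0.7],[0,85,-12,0,-0.7],[0,130,-19,0,-0.7],[0,170,-25,0,-0.7],[0,195,-29,0,-0.7],[0,198,-31,0,-0.7],[0,198,-31,0,-0.7]])

```text
time: 28.18
tool_pos: [0.4537, -0.2698, 0.1211]
tool_rot: [0.019, -0.707, 0.018, 0.707]
contact_force: [-0.6, 0.4, -0.3]
gripper_width: 0.85
```

```bash
python3 - <<'E'
from h import *
grab('top'); gear(.020,c=N['m'],r=.03); gear(.020,c=N['s'],r=.025)
go((.4545,-.269,.007),yaw=JY)
E
```

```text
top gear 437.8 -5.2 dia 46.1 n 178 centroid [437.3  -6.3] medZ 0.0174
top gear 444.8 72.9 dia 33.2 n 80 centroid [444.   73.2] medZ 0.0183
t 28.23 tcp [ 0.4537 -0.2694  0.1211] jaw yaw -1.622 down [-0.     0.001 -1.   ] F [0.6 0.9 0.2] w 0.848
  -> [ 0.4545 -0.269   0.007 ] shift [114.1  -0.4  -0.8] turn 0.002
```

Both gears are seated: medium at (437.5, -6) and small at (444.5, 73). Now the large gear.

Request:
play_rows(plan=[[35,0,-1,0,-0.7],[70,0,-1,0,-0.7],[90,0,-1,0,-0.7],[103,0,-1,0,-0.7],[110,0,-1,0,-0.7],[113,0,-1,0,-0.7],[113,0,-1,0,-0.7]])

```text
time: 29.1
tool_pos: [0.4551, -0.2708, 0.0089]
tool_rot: [-0.018, 0.707, -0.019, -0.707]
contact_force: [-0.0, -1.1, -0.1]
gripper_width: 0.852
```

Request:
play_rows(plan=[[0,0,0,0,-0.5],[0,0,0,0,-0.2],[0,0,0,0,0.3],[0,0,0,0,1],[0,0,0,0,1],[0,0,0,0,1]])

```text
time: 29.85
tool_pos: [0.4554, -0.2707, 0.0101]
tool_rot: [-0.019, 0.707, -0.018, -0.707]
contact_force: [-2.5, 4.2, 9.6]
gripper_width: 0.653
```

```bash
python3 - <<'E'
from h import *
go((.4545,-.269,.007),yaw=JY)
E
```

```text
t 29.85 tcp [ 0.4554 -0.2707  0.0101] jaw yaw -1.623 down [ 0.001  0.    -1.   ] F [-2.5  4.2  9.6] w 0.653
  -> [ 0.4545 -0.269   0.007 ] shift [ 3.1 -1.7  1. ] turn 0.001
```

Request:
play_rows(plan=[[-3,0,0,0,1],[-6,0,0,0,1],[-10,0,0,0,1],[-16,0,0,0,1],[-28,0,0,0,1],[-48,0,0,0,1],[-75,0,0,0,1],[-100,0,0,0,1]])

```text
time: 30.85
tool_pos: [0.4549, -0.2707, 0.11]
tool_rot: [-0.018, 0.707, -0.019, -0.707]
contact_force: [-0.1, -0.2, -2.7]
gripper_width: 0.65
```

```bash
python3 - <<'E'
from h import *
go((*N['l'],.11),(*N['l'],.02),yaw=JY)
E
```

```text
t 30.85 tcp [ 0.4549 -0.2707  0.11  ] jaw yaw -1.623 down [ 0.001 -0.001 -1.   ] F [-0.1 -0.2 -2.7] w 0.65
  -> [ 0.43   -0.0868  0.11  ] shift [-1.000e-01 -1.823e+02  3.450e+01] turn 0.001
  -> [ 0.43   -0.0868  0.02  ] shift [  89.9 -182.4   34.5] turn 0.001
```

Request:
play_rows(plan=[[0,-15,3,0,1],[0,-45,9,0,1],[0,-85,16,0,1],[0,-125,24,0,1],[0,-158,30,0,1],[0,-177,34,0,1],[0,-182,34.5,0,1],[0,-182,34.5,0,1]])

```text
time: 31.85
tool_pos: [0.4294, -0.0867, 0.1077]
tool_rot: [0.018, -0.707, 0.018, 0.707]
contact_force: [0.2, -0.3, -2.8]
gripper_width: 0.648
```

Request:
play_rows(plan=[[15,0,0,0,1],[35,0,0,0,1],[55,0,0,0,1],[72,0,0,0,1],[84,0,0,0,1],[89,0,0,0,1],[90,0,0,0,1],[90,0,0,0,1]])

```text
time: 32.85
tool_pos: [0.4303, -0.0872, 0.0189]
tool_rot: [-0.018, 0.707, -0.019, -0.706]
contact_force: [-0.6, -0.7, -2.1]
gripper_width: 0.65
```

```bash
python3 - <<'E'
from h import *
go((*N['l'],.0125),yaw=JY)
f=grab('side')
P=cloud(f); im=f['img'].astype(int)
m=(im[...,2]>=im[...,0]-4)&(im.min(2)>110)&(np.hypot(P[...,0]-N['l'][0],P[...,1]-N['l'][1])<.042)&(P[...,2]>.014)&(P[...,2]<.035)
v,u=np.nonzero(m)
if len(u): print(len(u),u.min(),u.max(),v.min(),v.max(),np.round(P[m].min(0),4),np.round(P[m].max(0),4))
E
```

```text
t 32.85 tcp [ 0.4303 -0.0872  0.0189] jaw yaw -1.623 down [ 0.001 -0.    -1.   ] F [-0.6 -0.7 -2.1] w 0.65
  -> [ 0.43   -0.0868  0.0125] shift [ 6.4 -0.4  0.3] turn 0.001
166 263 296 267 282 [ 0.4029 -0.1109  0.0141] [ 0.47   -0.0644  0.0288]
```

```bash
python3 - <<'E'
from h import *
f=load('side'); a=cv2.resize(f['img'][220:310,230:330],None,fx=6.5,fy=6.5,interpolation=cv2.INTER_CUBIC); cv2.imwrite('pics/s11.png',a[:,:,::-1])
E
```

```text
(no output)
```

View pics/s11.png

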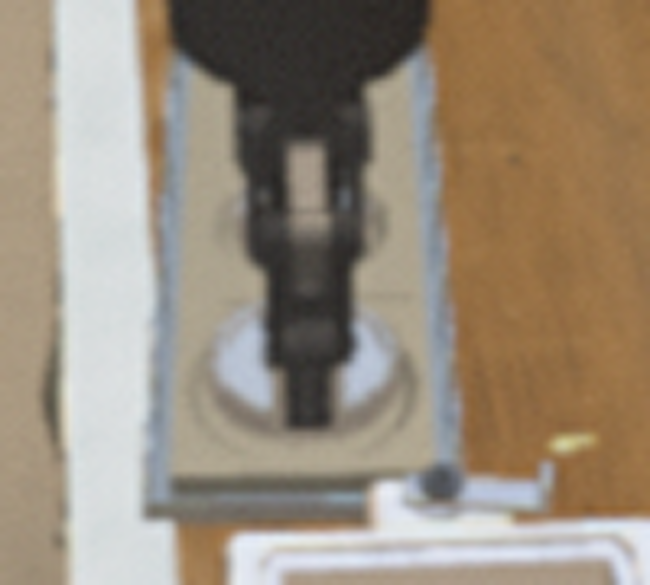

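The gear edges are at 211 and 402 and the ring edges at 190 and 415, so it's centred within about 1 mm. Lower and seat.

Request:
play_rows(plan=[[2,-0.3,0.5,0,1],[4,-0.3,0.5,0,1],[5,-0.3,0.5,0,1],[6,-0.3,0.5,0,1],[7,-0.3,0.5,0,1],[7,-0.3,0.5,0,1]])

```text
time: 33.65
tool_pos: [0.4293, -0.0866, 0.0131]
tool_rot: [0.019, -0.706, 0.018, 0.708]
contact_force: [-8.3, 3.1, 14.3]
gripper_width: 0.649
```

Request:
play_rows(plan=[[0,0,0,0,-0.4],[0,0,0,0,-0.6],[0,0,0,0,-0.6],[-5,0,0,0,-0.6],[-30,0,0,0,-0.6],[-70,0,0,0,-0.6],[-110,0,0,0,-0.6],[-150,30,0,0,-0.6]])

```text
time: 34.65
tool_pos: [0.4277, -0.1159, 0.1627]
tool_rot: [-0.017, 0.707, -0.017, -0.707]
contact_force: [1.8, -0.4, -0.6]
gripper_width: 0.796
```

Request:
play_rows(plan=[[0,60,0,0,-0.6],[0,120,0,0,-0.6],[0,180,0,0,-0.6],[0,220,0,0,-0.6],[0,220,0,0,-0.6],[0,220,0,0,-0.6]])

```text
time: 35.4
tool_pos: [0.4161, -0.3358, 0.1611]
tool_rot: [0.019, -0.707, 0.018, 0.707]
contact_force: [-0.5, -0.6, -1.4]
gripper_width: 0.8
```

```bash
python3 - <<'E'
from h import *
f=grab('top')
for k,r in(('s',.025),('m',.03),('l',.036)): print(k,N[k]); gear(.020,c=N[k],r=r)
go((.45,-.3,.2))
a=cv2.resize(f['img'][170:250,150:380],None,fx=3.4,fy=3.4,interpolation=cv2.INTER_CUBIC); cv2.imwrite('pics/t12.png',a[:,:,::-1])
E
```

```text
s (0.444, 0.073)
top gear 444.9 73.2 dia 33.5 n 83 centroid [444.   73.5] medZ 0.0184
m (0.437, -0.0065)
top gear 437.7 -6.1 dia 46.4 n 170 centroid [437.5  -6.4] medZ 0.0177
l (0.43, -0.0868)
top gear 429.5 -87.2 dia 58.8 n 309 centroid [429.6 -86.9] medZ 0.0171
t 35.45 tcp [ 0.4163 -0.3353  0.1612] jaw yaw -1.622 down [-0.     0.001 -1.   ] F [ 0.3 -0.5  0.3] w 0.802
  -> [ 0.45 -0.3   0.2 ] shift [-38.8 -37.1 -31.9] turn 0
```

View pics/t12.png

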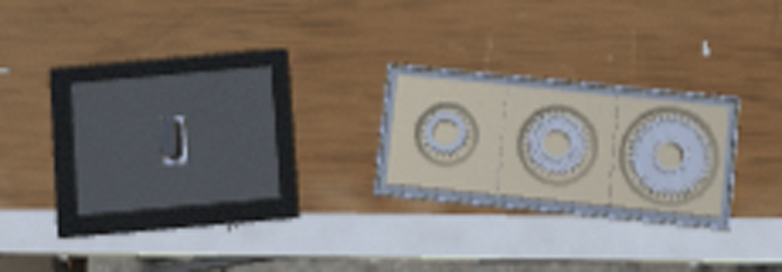

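The top view shows the cover square and centred on the mat at (175, 140), and the three gears concentric in their nests at (446, 133), (557, 143) and (670, 155). The arm is clear, so I'm handing in.

```bash
python3 -c "
from h import *
print(manip.job_done())"
```

```text
the job is handed in; nothing more can be done
None
```

The gear unit is stripped and the job was handed in at about 35 s of the 131 s allowed; the system reports no verdict.

**What I did:** I swung the tab clear with the closed fingers, to about 1.5 rad. I then lifted the cover by its grip onto the mat. The small, medium and large gears came off in that order, and each was lowered into its own nest until it touched.

**Last checks (top camera):**

| Gear | Distance from nest centre | Top surface height |
|---|---|---|
| Small | under 1 mm | 18.4 mm |
| Medium | under 1 mm | 17.7 mm |
| Large | under 1 mm | 17.1 mm |

- **Gear heights:** seated tops should be about 18–20 mm above the bench, depending on how the nest's 2 mm offset is read. The readings were lower for the bigger gears. I put that down to depth noise, since contact came at the expected seated height each time.
- **Cover:** in the last picture it lies square and centred on the mat. Its position was judged by eye, because the colour check on the grip caught only 9 pixels from above and gave x about 10 mm off. The side view put it within about 4 mm.
- **Robot:** clear of everything, with no contact force beyond noise.

**What went wrong:**
- The tab push built up to about 22–32 N on the tool.
- Because of a sign slip, I then backed off the opposite way to what I intended. The tab ended up fully clear and the cover stayed in place.

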